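Change the two spent ink cartridges of the printer

TASK

The magenta and the yellow cartridge in the open printer are spent: take them out, stand each upright in a cell of its own in the cardboard return tray, and put the new magenta and the new yellow cartridge from the desk fully home in the holder with the sticker of their colour. Leave the cyan and the black cartridge in their places. When all are in, close the printer's cover.

Things in the scene. Friction and masses are not known exactly. Their poses are not given: they have to be found in the camera images.
- new_magenta: NEW magenta ink cartridge: upright oblong tank full of magenta ink, pale cap with a magenta label on top. 52 mm long (its x), 20 wide (y), 46 high (z up), about 45 g. Origin: centre of its underside. Both ends are alike. Grip it by the two narrow end faces, 52 mm apart along x. Stands on the desk beside the printer.
- new_yellow: NEW yellow ink cartridge: upright oblong tank full of yellow ink, pale cap with a yellow label on top. 52 mm long (its x), 20 wide (y), 46 high (z up), about 45 g. Origin: centre of its underside. Both ends are alike. Grip it by the two narrow end faces, 52 mm apart along x. Stands on the desk beside the printer.
- old_magenta: SPENT magenta ink cartridge: empty pale grey tank, pale cap with a magenta label on top. 52 mm long (its x), 20 wide (y), 46 high (z up), about 25 g. Origin: centre of its underside. Both ends are alike. Grip it by the two narrow end faces, 52 mm apart along x. It stands in the printer's magenta holder, underside 30 mm and top 76 mm above the desk.
- old_yellow: SPENT yellow ink cartridge: empty pale grey tank, pale cap with a yellow label on top. 52 mm long (its x), 20 wide (y), 46 high (z up), about 25 g. Origin: centre of its underside. Both ends are alike. Grip it by the two narrow end faces, 52 mm apart along x. It stands in the printer's yellow holder, underside 30 mm and top 76 mm above the desk.
- kept_cyan: The still full cyan ink cartridge in the printer, with a cyan label on its pale cap, same size and axes as the others; it stays where it is.
- kept_black: The still full black ink cartridge in the printer, with a black label on its pale cap, same size and axes as the others; it stays where it is.
- holder_magenta: magenta holder: one of four dark pockets in a row (42 mm apart along y), magenta sticker on its front ledge. Origin: centre of its underside, 26 mm above the desk. Pocket centred on it: 64 mm (x) by 26 (y), floor 4 mm up, walls to 14 (ends) and 16 mm (sides, flared). x points to the printer's back. A cartridge that is home stands on the floor, its length along x.
- holder_yellow: yellow holder: one of four dark pockets in a row (42 mm apart along y), yellow sticker on its front ledge. Origin: centre of its underside, 26 mm above the desk. Pocket centred on it: 64 mm (x) by 26 (y), floor 4 mm up, walls to 14 (ends) and 16 mm (sides, flared). x points to the printer's back. A cartridge that is home stands on the floor, its length along x.
- return_tray: Low brown cardboard tray fixed on the desk, 82 x 97 x 18 mm, walls and floor 3 mm thick. A divider along its x makes two open cells, each 76 mm long (x) and 44 wide (y), centred 23.5 mm to either side of the origin along y. Origin: centre of its underside, on the desk. A cartridge stands in a cell with its length along the tray's x.
- cover (a joint): Printer's dark grey top cover, 206 mm wide: 0 shut, 1.70 to 1.85 rad (stop) open at the start, leaning slightly back. Hinge line along the holders' y, 66 mm behind (+x) the pockets' centres, 88 mm above the desk; free edge 134 mm from it. Swings lightly (under 2 N at the edge), stays put near upright, falls softly shut by itself once below about 1 rad.
- cover_edge (a point): Middle of the cover's free edge: its upper edge while open (about 0.22 m above the desk), its front edge when shut. The printer is pale, 290 mm wide (holders' y), 84 mm high; its well is 120 mm (x) by 200 mm (y), centred on the row of pockets. Behind the open cover its flat top runs on for 44 mm.
There are look-alikes about, which are no part of the job. Leave any green look-alike of the old_magenta alone.

How it is judged (in metres and radians):
At the end, for the whole second after the job is handed in: Each new cartridge upright on the floor (4 mm) of its colour's holder, within 10 mm along and 7 mm across of the pocket's centre; the spent ones upright on the return tray's floor, one in each cell; cyan and black within 12 mm of where they stood; cover shut (0.04 rad); all at rest (x of new_magenta in the frame of holder_magenta between -0.01 and 0.01 m and y of new_magenta in the frame of holder_magenta between -0.007 and 0.007 m and z of new_magenta in the frame of holder_magenta below 0.008 m and angle between each of new_magenta, new_yellow, kept_cyan, kept_black's own z axis and vertical below 0.08 rad and linear speed of each of new_magenta, old_magenta, new_yellow, old_yellow below 0.02 m/s and angular speed of each of new_magenta, old_magenta, new_yellow, old_yellow below 0.2 rad/s and x of old_magenta in the frame of return_tray between -0.02 and 0.02 m and y of old_magenta in the frame of return_tray between -0.042 and 0.042 m and z of each of old_magenta, old_yellow in the frame of return_tray below 0.008 m and angle between each of old_magenta, old_yellow's own z axis and vertical below 0.1 rad and x of new_yellow in the frame of holder_yellow between -0.01 and 0.01 m and y of new_yellow in the frame of holder_yellow between -0.007 and 0.007 m and z of new_yellow in the frame of holder_yellow below 0.008 m and x of old_yellow in the frame of return_tray between -0.02 and 0.02 m and y of old_yellow in the frame of return_tray between -0.042 and 0.042 m and ((y of old_magenta in the frame of return_tray above 0 m and y of old_yellow in the frame of return_tray below 0 m) or (y of old_magenta in the frame of return_tray below 0 m and y of old_yellow in the frame of return_tray above 0 m)) and distance of each of kept_cyan, kept_black from where it was at the start of the episode below 0.012 m and value of joint cover below 0.04 rad and velocity of joint cover below 0.05 rad/s); the robot touches nothing.
It fails at once if the cyan cartridge is pulled out of its holder or shifted by more than 20 mm (distance of kept_cyan from where it was at the start of the episode above 0.02 m).
It fails at once if the black cartridge is pulled out of its holder or shifted by more than 20 mm (distance of kept_black from where it was at the start of the episode above 0.02 m).
It also fails if it takes over 138 s, if anything falls off the work surface, if the arm or the gripper's body presses on something with over 40 N, if the wrist force passes 120 N, or if a joint passes its speed limit or range.

ROBOT

A 6-joint arm with a two-finger parallel gripper is mounted at the origin on a cart in front of the work surface, level with it; the furniture and walls round the work are solid. World frame = base frame: x ahead of the robot, y to its left, z up, the work surface at z = 0. Lengths are in mm, angles in rad, forces in N, time in s.
With the tool pointing down it reaches from about 275 to 1000 mm from the base axis. Payload 8.4 kg.
Tool frame: the origin (TCP) lies at the centre of the arm's flange, where the gripper is bolted on; the fingertips stand 173 mm ahead of it and the grasp point (between the pads) lies 155 mm ahead of it; z points along the fingers, y is the line along which they close (so a half turn about z gives the same grasp; the last joint's range is limited). The gripper opens to 85 mm and grips with 20 to 120 N. Pads are 22 mm wide; open, the fingers measure 114 mm over their backs; the gripper's body (76 mm by 85 mm) begins 54 mm behind the grasp point. The pads swing forward as they close: fully open they stand 13 mm farther back than shut.
Start: joints at [1.322, 0.353, 1.633, -0, 1.155, -0.002], TCP at [152.688, 606.066, 404.681] pointing down, gripper open.
Joint ranges: [-2.63, 2.63], [-0.92, 2.1], [0.06, 2.66], [-1.3, 4.44], [0, 2.69], [-3.02, 3.02]. Speed limits (rad/s): [2.22, 2.22, 2.79, 3.14, 3.14, 3.14].

INTERFACE

Orientations are given as a unit quaternion [w, x, y, z].
In Python, from cell import ctrl, capture, order, finder gives the robot as it stands.
- The arm moves only by the tool step_arm, never from a script. Its argument "commands" is a list of rows, each a list of 7 numbers: the shift along the world's x, y, z as a fraction of full scale, then the turn, a rotation vector about the world's x, y, z as a fraction of full scale, then the opening, from 0 (shut) to 1 (fully open). A call has exactly 8 rows; each row shifts and turns the commanded pose from where the row before left it; what a row does not reach is not made up. Full scale, the value 1, is 5 cm for a shift and 0.12 rad for a turn. A row lasts 1/8 s, in which the tool goes at most 62.5 mm and 10.7 degrees, less where a joint would pass 70% of its speed; a pose out of reach is approached as far as the arm can. A call with a number of a shift or a turn outside -1 to 1 is refused whole. A call with a gripper value outside its range is refused whole. The fingers move at their own pace and stop on an object; "grip_force" is the grip in N (left out, the last holds). Time passes only in rows, so rows that do not move let the fingers close, or fill a call up. It gives the time, the measured TCP pose, the force, the opening and the grip force at its end, in the units of the state.
- ctrl.get_obs(): the state, without advancing time (a new reading comes with each control period).
- capture(name): name is "scene" or "top" or "wrist"; returns a dict with "pixels" (480x640x3 uint8, red, green, blue), "fov_y" (degrees; the focal length in pixels is half the picture's height over the tangent of half this angle, whatever the lens; pixels are square), "cx", "cy" (the principal point, pixels), "xyz" and "rotation" of the camera in the world. Camera axes: x right, y down, z forward; pixel columns grow to the right and rows downward; lengths in mm; the calibration is good to about 2 mm. A picture is of the moment at which its call begins. There is no depth.
- order.finish_job(): hands the job in; it is judged then, once.
Trained networks look in a picture, given as the dict that the camera call returned (one of the last four; its "shot" number tells which), for a name from the list of things; names that differ only in an ending like _2 or _b are one class to them, and where a whole thing is asked for, a point or a joint stands for the part that bears it (a point fixed in the world has none). Each returns a list of dicts, best first, with "p" (0 to 1); they miss things now and then, are a little off and sometimes report something else, mostly with a low value. They report only what shows in the picture. A call takes as long as a camera call. They do not tell look-alikes from the thing itself.
- finder.masks_of(label, picture): "region" (480x640 bool, what is visible of it) and "rect" ([left, top, right, bottom] in pixels, round what is visible of it).
The state is a dict: "time_s": time; "joint_pos": joint angles; "dq": joint speeds; "effort": joint torques, N m; "ee_pos": TCP position; "orientation": TCP orientation; "wrist_force": force on the tool from outside, world axes, zero at the start; "wrist_torque": the same for the moment, N m; "opening": opening from 0.0 (shut) to 1.0 (fully open); "finger_force": force on a finger pad.
Only numpy, scipy, OpenCV 4.12 (cv2) and the standard library are available. Lean on these libraries where they do the work, as an engineer would, in place of code of your own. Each camera call takes 0.05 s, during which the arm holds its last target. There are 200 camera calls.

## Working session

There is one attempt and no reset: what is moved stays moved. The work goes in short steps, Python scripts to look and compute and a tool call to move; the robot and the scene stay as the last step left them, time stands still between calls to the robot, and variables do not carry over. Pictures are saved under pics/ and viewed, at most 14 in all, crops included, and the job is handed in when it is done.

Besides the shell and the picture viewer there is one more tool, called by a JSON object that holds its "api" and its "payload". step_arm: Moves the arm, as the interface text tells. Its arguments: {"type":"object","properties":{"commands":{"type":"array"},"grip_force":{"type":"number"}},"required":["commands"]}

```bash
ls; mkdir -p pics; cat > h.py <<'E'
import numpy as np, cv2, pickle
from cell import ctrl, capture, order, finder
def save(n,im,name): cv2.imwrite(f'pics/{name}.png',im[:,:,::-1])
def ray(c,u,v):
    f=240/np.tan(np.radians(c['fov_y'])/2)
    R=np.array(c['rotation']).reshape(3,3); d=R@np.array([(u-c['cx'])/f,(v-c['cy'])/f,1]); return np.array(c['xyz']),d
def at(c,u,v,z):
    o,d=ray(c,u,v); return o+d*(z-o[2])/d[2]
def proj(c,p):
    f=240/np.tan(np.radians(c['fov_y'])/2)
    R=np.array(c['rotation']).reshape(3,3); q=R.T@(np.array(p)-c['xyz']); return q[:2]/q[2]*f+[c['cx'],c['cy']]
E
python3 - <<'E'
from h import *
a=capture('scene');b=capture('top')
for c,n in((a,'scene0'),(b,'top0')):
    save(0,c['pixels'],n); print(n,c['xyz'],np.round(c['rotation'],3).tolist(),c['fov_y'],c['cx'],c['cy'])
    for l in ['new_magenta','new_yellow','old_magenta','old_yellow','kept_cyan','kept_black','holder_magenta','holder_yellow','return_tray','cover']:
        print(l,[(round(r['p'],2),np.round(r['rect']).tolist()) for r in finder.masks_of(l,c)[:5]])
print(ctrl.get_obs())
E
```

```text
pics
scene0 [ -67.94041962 -353.24750253  879.58256046] [-0.308, 0.819, -0.449, 0.178] 53.55938754265968 315.3821902727052 241.43978103640765
new_magenta [(0.6, [371.0, 317.0, 397.0, 344.0])]
new_yellow [(0.86, [163.0, 214.0, 185.0, 243.0])]
old_magenta [(0.77, [254.0, 238.0, 274.0, 266.0]), (0.74, [332.0, 212.0, 345.0, 231.0])]
old_yellow [(0.94, [239.0, 232.0, 262.0, 260.0])]
kept_cyan [(0.9, [272.0, 245.0, 290.0, 277.0])]
kept_black [(0.92, [287.0, 248.0, 308.0, 281.0])]
holder_magenta [(0.45, [252.0, 257.0, 259.0, 264.0])]
holder_yellow []
return_tray [(0.75, [426.0, 321.0, 484.0, 374.0])]
cover [(0.65, [249.0, 164.0, 335.0, 239.0]), (0.54, [370.0, 315.0, 400.0, 344.0])]
top0 [ 317.94826283    2.24944201 1502.87531846] [-0.046, 0.715, -0.695, 0.056] 47.24207685057281 323.976368171868 238.1052159056605
new_magenta [(0.64, [382.0, 260.0, 405.0, 278.0])]
new_yellow [(0.72, [178.0, 260.0, 190.0, 282.0]), (0.24, [271.0, 245.0, 286.0, 278.0])]
old_magenta [(0.55, [291.0, 187.0, 311.0, 200.0]), (0.48, [271.0, 247.0, 282.0, 270.0])]
old_yellow [(0.6, [257.0, 247.0, 267.0, 268.0])]
kept_c
[... 377 characters left out ...]
_s': 1.1, 'joint_pos': array([ 1.32162684e+00,  3.52972860e-01,  1.63339976e+00,  1.44172577e-05,
        1.15519472e+00, -2.40559645e-03]), 'dq': array([ 0.00095918, -0.00027096,  0.00088336, -0.00228293,  0.00150743,
       -0.00128146]), 'effort': array([ 3.36814686e-03, -6.05188036e+01, -3.42442524e+01, -8.65052073e-06,
        1.24085651e-03,  2.57141158e-05]), 'ee_pos': array([152.66858747, 606.06869935, 404.69803342]), 'orientation': array([-4.95490398e-06,  1.23072027e-01,  9.92397741e-01,  1.33852800e-05]), 'wrist_force': array([ 0.26915831,  0.61963936, -0.13564063]), 'wrist_torque': array([-0.0062455 ,  0.00701568,  0.0163401 ]), 'finger_force': 0.0, 'opening': 0.9960712431825917}
```

```bash
python3 - <<'E'
import cv2
a=cv2.imread('pics/scene0.png');b=cv2.imread('pics/top0.png')
cv2.imwrite('pics/s1.png',cv2.resize(a[150:400,140:500],(800,556),interpolation=cv2.INTER_CUBIC))
cv2.imwrite('pics/t1.png',cv2.resize(b[150:320,160:480],(800,425),interpolation=cv2.INTER_CUBIC))
E
```

```text
(no output)
```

View pics/s1.png

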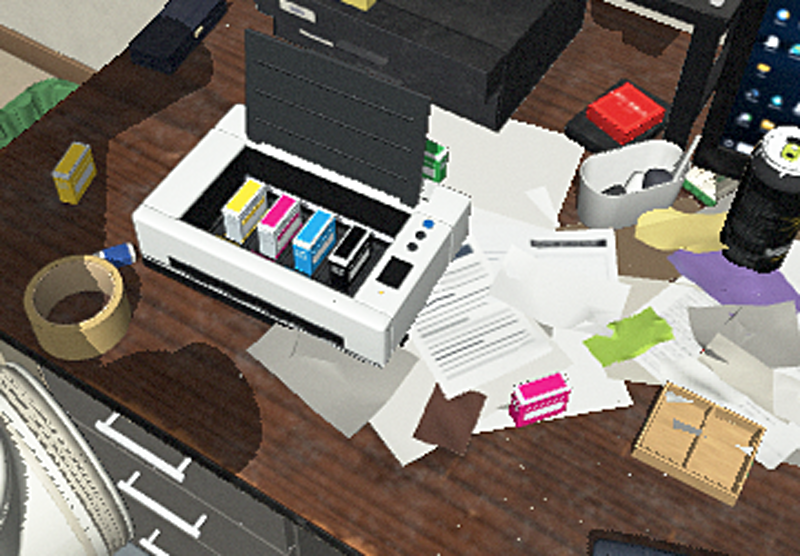

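View pics/t1.png

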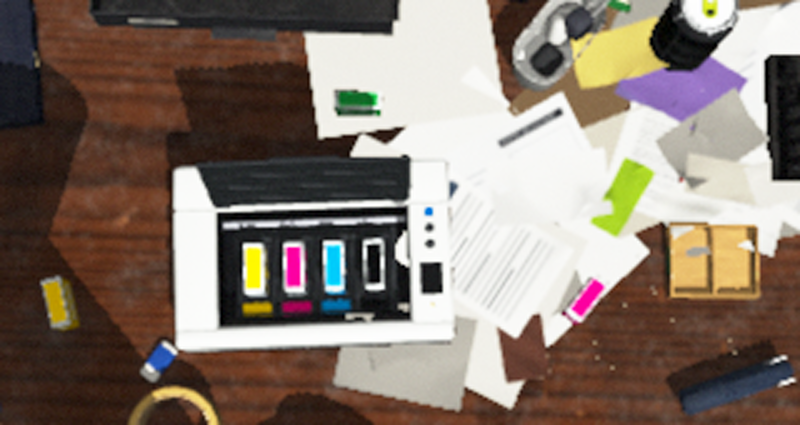

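The scene view shows the open printer with the row yellow, magenta, cyan and black from left to right at crop (245,210), (280,225), (315,243) and (352,255). The new yellow stands alone at the left (73,173), the new magenta on the paper (540,400), and the two-cell tray at (700,440). Two things look like old_magenta: the cartridge in the magenta holder at full-picture scene (264,252), and a green one behind the cover at (338,221). The first has the magenta label and stands in the holder, so it is the one meant; the enlarged crop confirms this. I leave the green one alone.

```bash
python3 - <<'E'
s=open('h.py').read().replace("R=np.array(c['rotation']).reshape(3,3)","R=RM(c)")
s=s.replace("def save","from scipy.spatial.transform import Rotation as Ro\ndef RM(c):\n    return Ro.from_quat(np.roll(c['rotation'],-1)).as_matrix()\ndef save",1)
s+='''
def lab(c,rng,rect,pad=3,smin=110,vmin=90):
    hsv=cv2.cvtColor(c['pixels'],cv2.COLOR_RGB2HSV); m=np.zeros((480,640),np.uint8)
    l,t,r,b=[int(x) for x in rect]; m[max(t-pad,0):b+pad,max(l-pad,0):r+pad]=1
    m&=((hsv[...,0]>=rng[0])&(hsv[...,0]<=rng[1])&(hsv[...,1]>smin)&(hsv[...,2]>vmin)).astype(np.uint8)
    n,L,st,ce=cv2.connectedComponentsWithStats(m)
    if n<2: return None
    i=1+np.argmax(st[1:,4]); return (L==i),ce[i],st[i,4]
def fit(c,m,z):
    v,u=np.nonzero(m); P=np.array([at(c,a,b,z)[:2] for a,b in zip(u,v)])
    mu=P.mean(0); w,V=np.linalg.eigh(np.cov(P.T)); d=V[:,1]; 
    return mu,np.degrees(np.arctan2(d[1],d[0])),np.sqrt(12*w)
Y=(18,35);M=(145,178);C=(88,108)
'''
open('h.py','w').write(s)
E
python3 - <<'E'
from h import *
a=capture('scene');b=capture('top')
T=[('nm',M,[382,260,405,278],46,[371,315,400,344]),('ny',Y,[178,260,190,282],46,[163,214,185,243]),
('om',M,[271,245,283,270],76,[254,238,274,266]),('oy',Y,[255,245,269,270],76,[239,232,262,260]),('kc',C,[287,245,300,270],76,[272,245,290,277])]
for n,r,R,z,R2 in T:
    for c,q in((b,R),(a,R2)):
        x=lab(c,r,q,smin=140,vmin=150)
        if x: mu,an,s=fit(c,x[0],z); print(n,x[1].round(1),x[2],mu.round(1),round(an,1),s.round(1))
for c in(a,b):
    r=finder.masks_of('return_tray',c)[0]
    cn,_=cv2.findContours(r['region'].astype(np.uint8),0,1); k=max(cn,key=cv2.contourArea)[:,0]
    P=np.array([at(c,u,v,18)[:2] for u,v in k],np.float32); print('tray',cv2.minAreaRect(P))
    r=finder.masks_of('cover',c)[0]; print(r['p'],r['rect'])
print(ctrl.get_obs()['time_s'])
E
```

```text
nm [394.8 268.7] 74 [ 452.9 -206.4] 143.5 [13.2 40.2]
nm [383.2 333.1] 132 [ 433.3 -213.4] 149.2 [20.8 57.2]
ny [181.6 270.3] 89 [433.  359.4] -163.8 [15. 42.]
ny [171.2 221. ] 74 [433.6 361.7] -163.4 [14.1 43.2]
om [277. 256.] 75 [474.8 106.3] -177.7 [12.9 39.6]
om [264.8 244.5] 91 [475.5 109. ] -176.5 [14.3 43. ]
oy [261.  256.6] 79 [472.1 148. ] -176.9 [12.8 41.7]
oy [249.2 237.7] 88 [472.8 151.1] -175.6 [14.3 43.3]
kc [293.  255.5] 80 [477.3  64.6] -178.0 [12.9 42.2]
kc [280.8 251.5] 93 [478.   67.2] -176.9 [14.2 42.6]
tray ((497.629638671875, -346.1905517578125), (94.4192886352539, 98.19429016113281), 1.1756930351257324)
0.82 [250.5, 161.8, 331.5, 241.5]
tray ((499.6510314941406, -344.9061279296875), (98.94523620605469, 80.09612274169922), 89.61819458007812)
0.85 [236.5, 213.2, 324.6, 233.3]
1.4
```

{"api": "step_arm", "payload": {"commands": [[0.4,-0.62,0,0,0,-0.66,0.8],[0.4,-0.62,0,0,0,-0.66,0.8],[0.4,-0.62,0,0,0,-0.66,0.8],[0.4,-0.62,0,0,0,-0.66,0.8],[0.4,-0.62,0,0,0,-0.66,0.8],[0.4,-0.62,0,0,0,-0.66,0.8],[0.4,-0.62,0,0,0,-0.66,0.8],[0.4,-0.62,0,0,0,-0.66,0.8]], "grip_force": 30}}

```text
time_s: 2.4
ee_pos: [313.2, 357.0, 404.9]
orientation: [0.0, 0.427, 0.904, 0.0]
wrist_force: [0.8, -0.2, 0.6]
opening: 0.8
finger_force: 0.0
```

{"api": "step_arm", "payload": {"commands": [[0.4,-0.62,0,0,0,-0.66,0.8],[0.4,-0.62,0,0,0,-0.66,0.8],[0.4,-0.62,0,0,0,-0.66,0.8],[0.4,-0.62,0,0,0,-0.66,0.8],[0.4,-0.62,0,0,0,-0.66,0.8],[0.4,-0.62,0,0,0,-0.66,0.8],[0.4,-0.62,0,0,0,-0.66,0.8],[0,0,0,0,0,-0.66,0.8]]}}

```text
time_s: 3.4
ee_pos: [453.8, 139.3, 404.8]
orientation: [0.0, 0.689, 0.725, 0.0]
wrist_force: [0.1, 0.6, -0.1]
opening: 0.801
finger_force: 0.0
```

```bash
python3 - <<'E'
from h import *
o=ctrl.get_obs();print(o['ee_pos'],Ro.from_quat(np.roll(o['orientation'],-1)).as_matrix()[:,1],o['opening'],o['time_s'],o['wrist_force'])
c=capture('wrist');save(0,c['pixels'],'w1');print(c['xyz'],RM(c).round(2).tolist(),c['fov_y'])
for n,p in(('om',(475,107,76)),('oy',(472.5,149,76)),('kc',(477.5,65.5,76))): print(n,proj(c,p))
E
```

```text
[453.77262191 139.34623405 404.84394338] [9.98669324e-01 5.15656859e-02 7.49582720e-04] 0.8009734532646618 3.4 [ 0.05031481  0.55934245 -0.08847278]
[449.51064747 223.42489718 373.59596408] [[1.0, 0.05, 0.02], [0.05, -0.95, -0.32], [0.0, 0.32, -0.95]] 68.94341983766509
om [334.33857165 259.56442264]
oy [334.88461556 214.82019875]
kc [333.87396794 300.1901905 ]
```

View pics/w1.png

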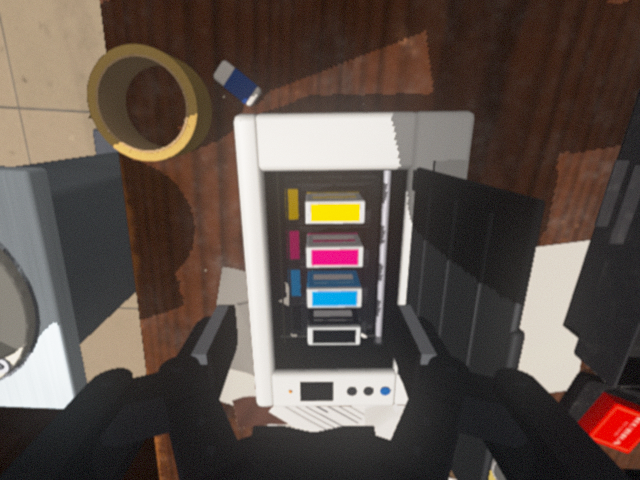

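The wrist view shows the cartridges at yellow (335,212), magenta (335,257), cyan (335,298) and black (335,337), with the stickers at x≈293 and the cover standing to the right.

```bash
python3 - <<'E'
from h import *
c=capture('wrist')
for n,r,q in(('oy',Y,[300,195,370,228]),('om',M,[300,240,370,270]),('kc',C,[300,282,370,312])):
    x=lab(c,r,q,0,150,200); mu,an,s=fit(c,x[0],76); print(n,x[1].round(1),x[2],mu.round(1),round(an,1),s.round(1))
for l in('holder_magenta','holder_yellow'):
    for r in finder.masks_of(l,c)[:2]: print(l,r['p'],r['rect'])
for r,q,n in((Y,[282,180,300,225],'ys'),(M,[282,228,300,262],'ms'),(C,[282,265,300,300],'cs')):
    x=lab(c,r,q,0,80,60)
    if x: print(n,x[1],x[2],at(c,*x[1],40).round(1))
E
```

```text
oy [335.5 213. ] 769 [472.3 151.4] -175.4 [14.4 41.8]
om [335.4 257.6] 623 [475.  109.7] -176.3 [13.5 41. ]
kc [334.6 298.8] 542 [477.2  67.7] -176.3 [13.4 40.9]
holder_magenta 0.82 [286.8, 226.8, 372.1, 265.6]
holder_yellow 0.6 [286.9, 181.3, 374.2, 228.0]
holder_yellow 0.57 [406.0, 167.8, 542.8, 480.0]
ys [292.24829157 204.43280182] 439 [432.5 149.1  40. ]
ms [293.61560694 245.26300578] 346 [435.1 107.1  40. ]
cs [295.27038627 282.9055794 ] 233 [438.1  65.4  40. ]
```

{"api": "step_arm", "payload": {"commands": [[0.43,-0.6,0,0,0,0.06,0.8],[0,0,0,0,0,0,0.8],[0,0,-0.8,0,0,0,0.8],[0,0,-0.8,0,0,0,0.8],[0,0,-0.8,0,0,0,0.8],[0,0,-0.8,0,0,0,0.8],[0,0,-0.54,0,0,0,0.8],[0,0,0,0,0,0,0.8]]}}

```text
time_s: 4.6
ee_pos: [472.9, 111.6, 216.2]
orientation: [-0.001, 0.684, 0.73, -0.002]
wrist_force: [-0.1, 0.7, 0.2]
opening: 0.802
finger_force: 0.0
```

{"api": "step_arm", "payload": {"commands": [[0,0,0,0,0,0,0.5],[0,0,0,0,0,0,0.5],[0,0,0,0,0,0,0.5],[0,0,0,0,0,0,0.5],[0,0,0,0,0,0,0.5],[0,0,0,0,0,0,0.5],[0,0,0,0,0,0,0.5],[0,0,0,0,0,0,0.5]]}}

```text
time_s: 5.6
ee_pos: [474.6, 111.2, 218.7]
orientation: [0.0, 0.684, 0.729, 0.001]
wrist_force: [-1.1, 0.8, 8.3]
opening: 0.605
finger_force: 32.5
```

{"api": "step_arm", "payload": {"commands": [[0,0,0.3,0,0,0,0.5],[0,0,0.8,0,0,0,0.5],[0,0,0.9,0,0,0,0.5],[0,0,0.9,0,0,0,0.5],[0,0,0.8,0,0,0,0.5],[0.1,-0.9,0,0,0,-0.25,0.5],[0.1,-0.9,0,0,0,-0.25,0.5],[0.1,-0.9,0,0,0,0,0.5]]}}

```text
time_s: 6.6
ee_pos: [488.9, -25.2, 404.0]
orientation: [0.001, 0.706, 0.709, 0.0]
wrist_force: [0.2, 1.0, 0.5]
opening: 0.601
finger_force: 31.7
```

{"api": "step_arm", "payload": {"commands": [[0.1,-0.9,0,0,0,0,0.5],[0.1,-0.9,0,0,0,0,0.5],[0,-0.9,0,0,0,0,0.5],[0,-0.9,0,0,0,0,0.5],[0,-0.9,0,0,0,0,0.5],[0,-0.9,0,0,0,0,0.5],[0,-0.9,0,0,0,0,0.5],[0,0,0,0,0,0,0.5]]}}

```text
time_s: 7.6
ee_pos: [498.6, -341.4, 403.5]
orientation: [0.001, 0.707, 0.707, -0.0]
wrist_force: [0.2, 0.3, -0.2]
opening: 0.607
finger_force: 31.6
```

```bash
python3 - <<'E'
from h import *
o=ctrl.get_obs();print(o['ee_pos'],Ro.from_quat(np.roll(o['orientation'],-1)).as_matrix()[:,1],o['opening'],o['wrist_force'])
c=capture('wrist');save(0,c['pixels'],'w2')
for l in('return_tray','old_magenta','new_magenta'):
    for r in finder.masks_of(l,c)[:2]:
        cn,_=cv2.findContours(r['region'].astype(np.uint8),0,1); k=max(cn,key=cv2.contourArea)[:,0]
        P=np.array([at(c,u,v,18)[:2] for u,v in k],np.float32); print(l,r['p'],r['rect'],cv2.minAreaRect(P))
E
```

```text
[ 498.64977166 -341.39136949  403.54141976] [9.99999243e-01 1.01361345e-03 6.97501501e-04] 0.6074994054193956 [ 0.16351275  0.30942195 -0.22730371]
old_magenta 0.95 [245.3, 289.3, 380.8, 383.9] ((499.31622314453125, -497.6805419921875), (164.6062469482422, 131.88502502441406), 0.005050374660640955)
new_magenta 0.97 [229.4, 22.6, 290.2, 90.5] ((451.7854309082031, -201.7718048095703), (23.518064498901367, 61.559879302978516), 52.479278564453125)
```

View pics/w2.png

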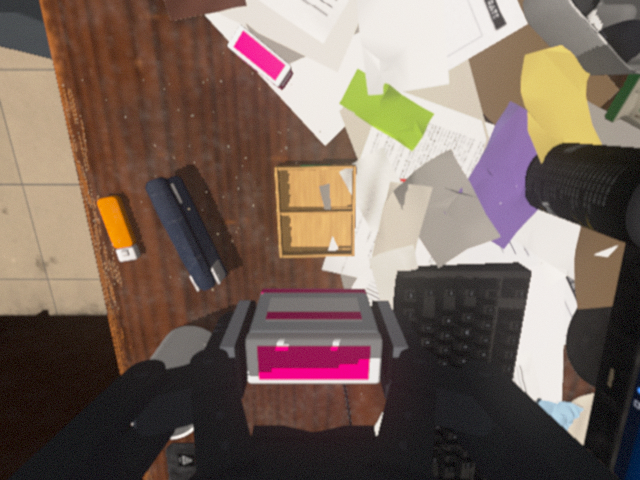

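The view shows the held cartridge with its label at (313,362), the tray below with corners at about (275,166), (355,163), (356,257) and (280,258), and the new magenta at (262,57).

```bash
python3 - <<'E'
from h import *
c=capture('wrist')
for p in((275,166),(355,163),(355.5,257),(280,258),(356,210),(277,210)): print(p,at(c,*p,18).round(1))
x=lab(c,M,[250,338,380,385],0,120,100);print('held',x[1],x[2],fit(c,x[0],260.8))
x=lab(c,M,[225,20,295,95],0,140,180);print('nm',x[1],x[2],fit(c,x[0],46))
E
```

```text
(275, 166) [ 460.7 -293.5   18. ]
(355, 163) [ 540.2 -290.2   18. ]
(355.5, 257) [ 545.  -390.1   18. ]
(280, 258) [ 463.1 -391.6   18. ]
(356, 210) [ 543.3 -337.9   18. ]
(277, 210) [ 461.4 -338.3   18. ]
held [313.40553615 362.23542059] 3721 (array([ 499.07704931, -339.43372116]), np.float64(-179.86067976020328), array([15.21387753, 42.14916226]))
nm [259.29680851  60.21595745] 940 (array([ 453.37184912, -203.5567923 ]), np.float64(142.89184150104197), array([14.15043401, 41.60974698]))
```

{"api": "step_arm", "payload": {"commands": [[0.05,-0.53,0,0,0,0.25,0.5],[0,0,-0.8,0,0,0,0.5],[0,0,-0.9,0,0,0,0.5],[0,0,-0.9,0,0,0,0.5],[0,0,-0.8,0,0,0,0.5],[0,0,-0.6,0,0,0,0.5],[0,0,-0.15,0,0,0,0.5],[0,0,0,0,0,0,0.5]]}}

```text
time_s: 8.85
ee_pos: [502.0, -365.0, 195.6]
orientation: [-0.0, 0.695, 0.719, 0.0]
wrist_force: [0.6, -0.6, 1.7]
opening: 0.604
finger_force: 31.6
```

{"api": "step_arm", "payload": {"commands": [[0,-0.04,-0.05,0,0,0,0.5],[0,0,-0.02,0,0,0,0.5],[0,0,0,0,0,0,0.8],[0,0,0,0,0,0,0.8],[0,0,0,0,0,0,0.8],[0,0,0,0,0,0,0.8],[0,0,0.3,0,0,0,0.8],[0,0,0.6,0,0,0,0.8]]}}

```text
time_s: 9.85
ee_pos: [501.3, -367.2, 236.9]
orientation: [-0.001, 0.695, 0.719, -0.0]
wrist_force: [0.2, -0.1, 0.1]
opening: 0.799
finger_force: 0.0
```

{"api": "step_arm", "payload": {"commands": [[0,0,0.9,0,0,0,0.8],[0,0,0.9,0,0,0,0.8],[0,0,0.9,0,0,0,0.8],[0,0,0.6,0,0,0,0.8],[0,0.9,0,0,0,0,0.8],[0,0.9,0,0,0,0,0.8],[0,0,0,0,0,0,0.8],[0,0,0,0,0,0,0.8]]}}

```text
time_s: 10.85
ee_pos: [501.8, -277.7, 402.6]
orientation: [0.001, 0.695, 0.719, 0.0]
wrist_force: [0.3, -0.4, -0.2]
opening: 0.8
finger_force: 0.0
```

```bash
python3 - <<'E'
from h import *
o=ctrl.get_obs();print(o['ee_pos'],Ro.from_quat(np.roll(o['orientation'],-1)).as_matrix()[:,1],o['opening'],o['wrist_force'])
c=capture('wrist');save(0,c['pixels'],'w3')
for l in('return_tray','old_magenta','new_magenta'):
    for r in finder.masks_of(l,c)[:2]: print(l,r['p'],r['rect'],at(c,(r['rect'][0]+r['rect'][2])/2,(r['rect'][1]+r['rect'][3])/2,49))
E
```

```text
[ 501.83260199 -277.67009177  402.61084169] [0.99939875 0.03465506 0.00107534] 0.8003159668045426 [ 0.32928904 -0.43416845 -0.22733991]
return_tray 0.87 [276.8, 225.7, 346.9, 312.5] [ 502.65628559 -331.37276001   49.        ]
old_magenta 0.55 [286.3, 278.4, 338.8, 310.8] [ 504.31438188 -359.7179884    49.        ]
new_magenta 0.78 [230.8, 103.2, 292.4, 161.3] [ 454.19213843 -202.47681452   49.        ]
```

View pics/w3.png

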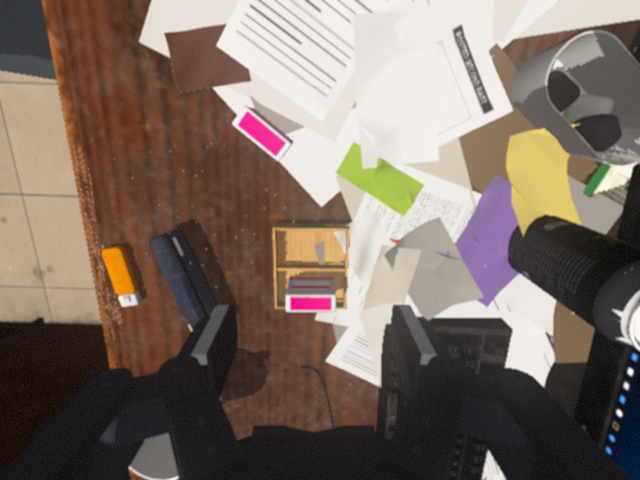

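The old magenta stands in the far cell at (310,296), upright. The new magenta is at (263,132) and the magenta holder is empty, so I take the new magenta next.

```bash
python3 - <<'E'
from h import *
c=capture('wrist')
x=lab(c,M,[225,95,295,165],0,140,180);print('nm',x[1],x[2],fit(c,x[0],46))
x=lab(c,M,[285,292,340,312],0,140,180);print('om',x[1],x[2],fit(c,x[0],49))
E
```

```text
nm [261.43943299 132.99742268] 776 (array([ 453.39499538, -203.51184424]), np.float64(142.81441396090977), array([13.99572594, 41.507     ]))
om [310.91631799 303.44979079] 478 (array([ 502.27952294, -369.81487189]), np.float64(-178.10963099366884), array([13.83598993, 41.19755322]))
```

{"api": "step_arm", "payload": {"commands": [[-0.16,0.25,0,0,0,-0.95,0.8],[-0.16,0.25,0,0,0,-0.95,0.8],[-0.16,0.25,0,0,0,-0.95,0.8],[-0.16,0.25,0,0,0,-0.95,0.8],[-0.16,0.25,-0.5,0,0,-0.95,0.8],[-0.16,0.25,-0.9,0,0,-0.94,0.8],[0,0,-0.9,0,0,0,0.8],[0,0,0,0,0,0,0.8]]}}

```text
time_s: 12.1
ee_pos: [452.5, -202.2, 284.3]
orientation: [-0.002, 0.896, 0.445, -0.002]
wrist_force: [0.1, -0.0, 0.3]
opening: 0.803
finger_force: 0.0
```

```bash
python3 - <<'E'
from h import *
o=ctrl.get_obs();print(o['ee_pos'],Ro.from_quat(np.roll(o['orientation'],-1)).as_matrix()[:,1],o['opening'],o['wrist_force'])
c=capture('wrist')
for r in finder.masks_of('new_magenta',c)[:2]:
    print(r['p'],r['rect']); x=lab(c,M,r['rect'],0,140,180);print('nm',x[1],x[2],fit(c,x[0],46))
E
```

```text
[ 452.46190542 -202.21375973  284.27289441] [ 0.79662443 -0.60444432 -0.00604772] 0.8026788249330301 [ 0.05488177 -0.04468416  0.26504184]
0.76 [278.1, 230.1, 358.4, 278.7]
nm [319.38216099 262.96011603] 1379 (array([ 453.71037507, -203.62171575]), np.float64(143.09099226460643), array([14.41000024, 41.91768783]))
0.42 [418.5, 269.0, 547.1, 372.0]Traceback (most recent call last):
  File "<stdin>", line 5, in <module>
TypeError: 'NoneType' object is not subscriptable
```

{"api": "step_arm", "payload": {"commands": [[0.02,-0.02,-0.8,0,0,0.04,0.8],[0,0,-0.8,0,0,0,0.8],[0,0,-0.3,0,0,0,0.8],[0,0,0,0,0,0,0.8],[0,0,0,0,0,0,0.5],[0,0,0,0,0,0,0.5],[0,0,0,0,0,0,0.5],[0,0,0,0,0,0,0.5]]}}

```text
time_s: 13.2
ee_pos: [455.5, -203.8, 193.4]
orientation: [0.001, 0.895, 0.447, 0.001]
wrist_force: [0.5, 0.7, 7.2]
opening: 0.605
finger_force: 32.2
```

{"api": "step_arm", "payload": {"commands": [[0,0,0,0,0,0,0.5],[0,0,0.3,0,0,0,0.5],[0,0,0.8,0,0,0,0.5],[0,0,0.9,0,0,0,0.5],[0,0,0.9,0,0,0,0.5],[0,0,0.9,0,0,0,0.5],[0,0,0.4,0,0,0.9,0.5],[0,0,0,0,0,0.9,0.5]]}}

```text
time_s: 14.2
ee_pos: [454.8, -203.5, 405.2]
orientation: [0.002, 0.84, 0.542, 0.001]
wrist_force: [-0.4, 0.4, -1.4]
opening: 0.605
finger_force: 31.6
```

{"api": "step_arm", "payload": {"commands": [[0,0.7,0,0,0,0.95,0.5],[0,0.8,0,0,0,0.95,0.5],[0,0.8,0,0,0,0.95,0.5],[0,0.8,0,0,0,0.95,0.5],[0.1,0.8,0,0,0,0.2,0.5],[0.1,0.8,0,0,0,0,0.5],[0.2,0.8,0,0,0,0,0.5],[0,0,0,0,0,0,0.5]]}}

```text
time_s: 15.2
ee_pos: [474.8, 73.6, 403.0]
orientation: [0.0, 0.687, 0.726, 0.001]
wrist_force: [0.1, 0.4, -1.1]
opening: 0.606
finger_force: 31.6
```

```bash
python3 - <<'E'
from h import *
o=ctrl.get_obs();t=Ro.from_quat(np.roll(o['orientation'],-1)).as_matrix()[:,1];print(o['ee_pos'],np.degrees(np.arctan2(t[1],t[0])),t,o['opening'],o['wrist_force'])
c=capture('wrist');save(0,c['pixels'],'w4')
x=lab(c,M,[230,325,400,395],0,120,100);print('held',x[1],x[2])
for top in(142.7,147): print(fit(c,x[0],o['ee_pos'][2]-top))
E
```

```text
[474.78003413  73.61145876 403.0264386 ] 3.147617683513512 [0.99848978 0.05490858 0.00179337] 0.6061699552230347 [ 0.09319206  0.3828253  -1.07590545]
held [313.1352657  351.70673487] 3519
(array([474.8780265 ,  76.54659672]), np.float64(-176.7137300235977), array([14.54210715, 40.56244719]))
(array([475.05510488,  73.41827935]), np.float64(-176.7137300235977), array([15.10277549, 42.12632508]))
```

View pics/w4.png

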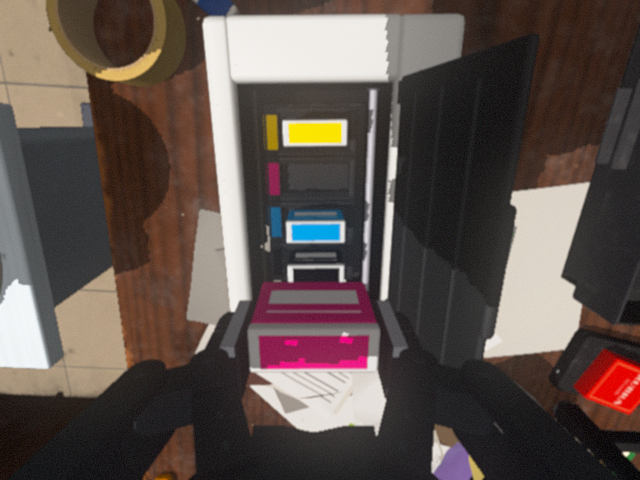

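The held new magenta is seen at (313,350), the empty magenta pocket with its sticker at (318,178), yellow at (315,132) and cyan at (315,232). I move over the pocket and lower it in.

{"api": "step_arm", "payload": {"commands": [[0,0.83,0,0,0,0.04,0.5],[0,0,-0.6,0,0,0,0.5],[0,0,-0.9,0,0,0,0.5],[0,0,-0.9,0,0,0,0.5],[0,0,-0.6,0,0,0,0.5],[0,0,-0.2,0,0,0,0.5],[0,0,0,0,0,0,0.5],[0,0,0,0,0,0,0.5]]}}

```text
time_s: 16.25
ee_pos: [475.3, 113.0, 243.0]
orientation: [0.001, 0.687, 0.727, 0.001]
wrist_force: [0.9, -0.8, 0.4]
opening: 0.598
finger_force: 31.6
```

{"api": "step_arm", "payload": {"commands": [[0,0,-0.06,0,0,0,0.5],[0,0,-0.06,0,0,0,0.5],[0,0,-0.06,0,0,0,0.5],[0,0,-0.06,0,0,0,0.5],[0,0,-0.04,0,0,0,0.5],[0,0,0,0,0,0,0.5],[0,0,0,0,0,0,0.5],[0,0,0,0,0,0,0.5]]}}

```text
time_s: 17.25
ee_pos: [474.7, 113.1, 227.7]
orientation: [0.0, 0.687, 0.727, 0.0]
wrist_force: [-0.1, -0.0, -0.9]
opening: 0.605
finger_force: 31.6
```

{"api": "step_arm", "payload": {"commands": [[0,0,-0.04,0,0,0,0.5],[0,0,-0.04,0,0,0,0.5],[0,0,-0.02,0,0,0,0.5],[0,0,0,0,0,0,0.5],[0,0,0,0,0,0,0.8],[0,0,0,0,0,0,0.8],[0,0,0,0,0,0,0.8],[0,0,0,0,0,0,0.8]]}}

```text
time_s: 18.25
ee_pos: [474.6, 113.1, 222.5]
orientation: [-0.0, 0.687, 0.727, -0.0]
wrist_force: [-0.7, 0.4, 0.2]
opening: 0.801
finger_force: 0.0
```

{"api": "step_arm", "payload": {"commands": [[0,0,0.4,0,0,0,0.8],[0,0,0.8,0,0,0,0.8],[0,0,0.8,0,0,0,0.8],[0,0,0.8,0,0,0,0.8],[0,0,0.6,0,0,0,0.8],[-0.02,0,0,0,0,0,0.8],[0,0,0,0,0,0,0.8],[0,0,0,0,0,0,0.8]]}}

```text
time_s: 19.25
ee_pos: [473.3, 113.0, 391.4]
orientation: [-0.001, 0.687, 0.727, -0.001]
wrist_force: [-0.7, 0.8, 0.1]
opening: 0.803
finger_force: 0.0
```

```bash
python3 - <<'E'
from h import *
o=ctrl.get_obs();t=Ro.from_quat(np.roll(o['orientation'],-1)).as_matrix()[:,1];print(o['ee_pos'],np.degrees(np.arctan2(t[1],t[0])),o['opening'],o['wrist_force'])
c=capture('wrist');save(0,c['pixels'],'w5')
for n,r,z in(('oy',Y,0),('om',M,0),('kc',C,0)):
    x=lab(c,r,[300,150,380,300],0,150,200); mu,an,s=fit(c,x[0],76); print(n,x[1].round(1),x[2],mu.round(1),round(an,1),s.round(1))
E
```

```text
[473.30373564 112.97301788 391.42537983] 3.255184027130065 0.8028700043880471 [-0.69409573  0.80419792  0.10660273]
oy [320.5 183.5] 755 [476.3 151.4] -176.7 [14.6 34.1]
om [320.  229.5] 655 [478.4 112.5] -176.7 [14.1 34.7]
kc [319.5 277.5] 559 [480.7  68.1] -176.6 [13.6 35.5]
```

View pics/w5.png

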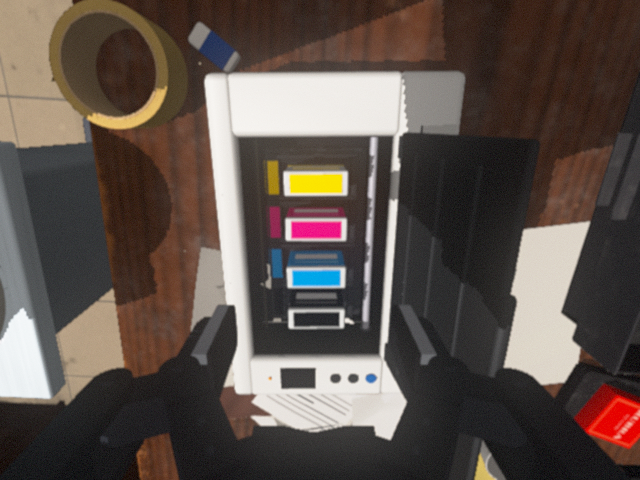

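The new magenta is in its holder at (316,229), between yellow (316,183) and cyan (316,271). I check height and centring with a wider window.

```bash
python3 - <<'E'
from h import *
c=capture('wrist')
for n,r,q in(('oy',Y,[282,165,350,200]),('om',M,[284,214,350,245]),('kc',C,[285,260,350,292])):
    x=lab(c,r,q,0,150,200); mu,an,s=fit(c,x[0],76); v,u=np.nonzero(x[0]); print(n,x[1].round(1),x[2],mu.round(1),round(an,1),s.round(1),v.min(),v.max())
E
```

```text
oy [315.3 183.4] 928 [472.3 151.2] -176.5 [14.6 41.9] 175 192
om [315.9 229.5] 782 [475.1 112.3] -176.7 [14.1 41.5] 222 237
kc [315.9 277.5] 656 [477.7  67.9] -176.6 [13.6 41.7] 271 284
```

{"api": "step_arm", "payload": {"commands": [[-0.03,0.79,0,0,0,0,0.8],[0,0,0,0,0,0,0.8],[0,0,-0.7,0,0,0,0.8],[0,0,-0.8,0,0,0,0.8],[0,0,-0.8,0,0,0,0.8],[0,0,-0.8,0,0,0,0.8],[0,0,-0.4,0,0,0,0.8],[0,0,0,0,0,0,0.8]]}}

```text
time_s: 20.35
ee_pos: [471.4, 151.8, 216.1]
orientation: [-0.001, 0.687, 0.727, -0.002]
wrist_force: [-0.4, -0.5, -0.3]
opening: 0.799
finger_force: 0.0
```

{"api": "step_arm", "payload": {"commands": [[0,0,0,0,0,0,0.5],[0,0,0,0,0,0,0.5],[0,0,0,0,0,0,0.5],[0,0,0,0,0,0,0.5],[0,0,0,0,0,0,0.5],[0,0,0.3,0,0,0,0.5],[0,0,0.8,0,0,0,0.5],[0,0,0.9,0,0,0,0.5]]}}

```text
time_s: 21.35
ee_pos: [471.8, 152.5, 319.2]
orientation: [-0.0, 0.687, 0.727, -0.0]
wrist_force: [0.6, -0.4, -0.5]
opening: 0.6
finger_force: 31.9
```

{"api": "step_arm", "payload": {"commands": [[0,0,0.9,0,0,0,0.5],[0,0,0.8,0,0,0,0.5],[0,-0.9,0,0,0,0,0.5],[0,-0.9,0,0,0,0,0.5],[0,-0.9,0,0,0,0,0.5],[0.1,-0.9,0,0,0,-0.2,0.5],[0.1,-0.9,0,0,0,0,0.5],[0.1,-0.9,0,0,0,0,0.5]]}}

```text
time_s: 22.35
ee_pos: [486.9, -118.9, 403.7]
orientation: [0.0, 0.695, 0.719, 0.0]
wrist_force: [0.7, -0.5, -0.6]
opening: 0.602
finger_force: 32.0
```

{"api": "step_arm", "payload": {"commands": [[0.1,-0.9,0,0,0,0,0.5],[0.1,-0.9,0,0,0,0,0.5],[0.1,-0.9,0,0,0,0,0.5],[0,-0.8,0,0,0,0,0.5],[0,0,0,0,0,0,0.5],[0,0,0,0,0,0,0.5],[0,0,0,0,0,0,0.5],[0,0,0,0,0,0,0.5]]}}

```text
time_s: 23.35
ee_pos: [502.3, -291.5, 402.9]
orientation: [0.0, 0.695, 0.719, 0.0]
wrist_force: [0.6, -0.3, -0.0]
opening: 0.601
finger_force: 32.0
```

```bash
python3 - <<'E'
from h import *
o=ctrl.get_obs();t=Ro.from_quat(np.roll(o['orientation'],-1)).as_matrix()[:,1];print(o['ee_pos'],np.degrees(np.arctan2(t[1],t[0])),o['opening'],o['wrist_force'])
c=capture('wrist');save(0,c['pixels'],'w6')
for r in finder.masks_of('return_tray',c)[:1]: print(r['rect'])
x=lab(c,Y,[240,335,390,390],0,120,100);print('held',x[1],x[2],fit(c,x[0],o['ee_pos'][2]-142.7))
E
```

```text
[ 502.26386477 -291.54751909  402.92179962] 1.944182008315338 0.6010376480983673 [ 0.63280151 -0.31406821 -0.02677048]
[274.5, 213.3, 351.7, 286.4]
held [313.28582677 360.3839895 ] 3810 (array([ 502.36139735, -292.60403584]), np.float64(-178.007756948865), array([15.42699485, 42.68209659]))
```

View pics/w6.png

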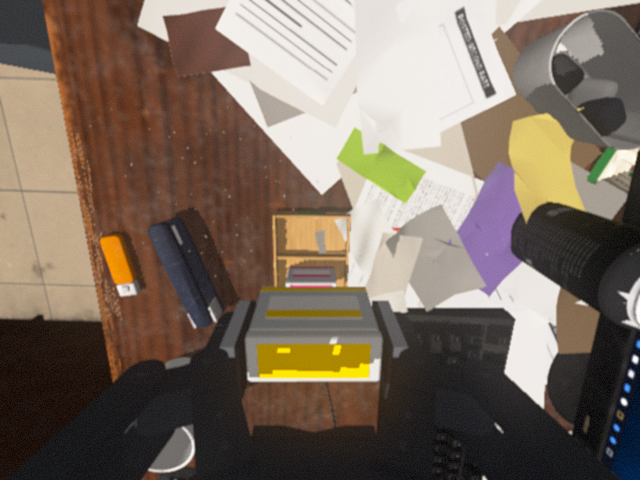

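The old yellow is held at (313,360). The near cell at (311,233) is free, and the old magenta stands in the far one.

{"api": "step_arm", "payload": {"commands": [[0,-0.49,0,0,0,0,0.5],[0,0,-0.7,0,0,0,0.5],[0,0,-0.9,0,0,0,0.5],[0,0,-0.9,0,0,0,0.5],[0,0,-0.9,0,0,0,0.5],[0,0,-0.6,0,0,0,0.5],[0,0,-0.15,0,0,0,0.5],[0,0,0,0,0,0,0.5]]}}

```text
time_s: 24.45
ee_pos: [502.3, -317.6, 195.3]
orientation: [-0.0, 0.696, 0.719, -0.0]
wrist_force: [0.0, 0.4, -0.6]
opening: 0.606
finger_force: 32.0
```

{"api": "step_arm", "payload": {"commands": [[0,0,-0.05,0,0,0,0.5],[0,0,-0.03,0,0,0,0.5],[0,0,0,0,0,0,0.5],[0,0,0,0,0,0,0.5],[0,0,0,0,0,0,0.8],[0,0,0,0,0,0,0.8],[0,0,0,0,0,0,0.8],[0,0,0,0,0,0,0.8]]}}

```text
time_s: 25.45
ee_pos: [502.2, -316.9, 191.2]
orientation: [-0.0, 0.695, 0.719, -0.0]
wrist_force: [-0.4, 0.1, 0.1]
opening: 0.799
finger_force: 0.0
```

{"api": "step_arm", "payload": {"commands": [[0,0,0.3,0,0,0,0.8],[0,0,0.8,0,0,0,0.8],[0,0,0.9,0,0,0,0.8],[0,0,0.9,0,0,0,0.8],[0,0,0.9,0,0,0,0.8],[0,0,0.4,0,0,0,0.8],[0,0.9,0,0,0,0,0.8],[0,0,0,0,0,0,0.8]]}}

```text
time_s: 26.45
ee_pos: [501.8, -270.0, 402.5]
orientation: [0.0, 0.695, 0.719, 0.0]
wrist_force: [-1.6, 0.2, -0.6]
opening: 0.798
finger_force: 0.0
```

```bash
python3 - <<'E'
from h import *
c=capture('wrist');save(0,c['pixels'][180:400,200:420],'w7')
x=lab(c,Y,[270,215,360,320],0,140,180);print('oy',x[1],x[2],fit(c,x[0],49))
x=lab(c,M,[270,230,360,340],0,140,180);print('om',x[1],x[2],fit(c,x[0],49))
E
```

```text
oy [311.96067416 263.9906367 ] 534 (array([ 502.45753632, -317.7521301 ]), np.float64(-178.1479284004804), array([13.92584979, 40.88080623]))
om [310.25211864 310.46186441] 472 (array([ 502.40231813, -370.04491055]), np.float64(-177.87942992107276), array([14.06915513, 41.06583435]))
```

View pics/w7.png

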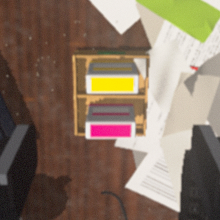

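Both spent cartridges stand in their own cells, yellow at crop (112,84) and magenta at (110,130). Next is the new yellow.

{"api": "step_arm", "payload": {"commands": [[-0.1,0.84,0,0,0,0.14,0.8],[-0.1,0.84,0,0,0,0.14,0.8],[-0.1,0.84,0,0,0,0.14,0.8],[-0.1,0.84,0,0,0,0.14,0.8],[-0.1,0.84,0,0,0,0.14,0.8],[-0.1,0.84,0,0,0,0.14,0.8],[-0.1,0.84,0,0,0,0.14,0.8],[-0.1,0.84,0,0,0,0.14,0.8]]}}

```text
time_s: 27.5
ee_pos: [462.3, 64.8, 401.7]
orientation: [0.0, 0.646, 0.764, 0.0]
wrist_force: [0.1, 0.2, 0.5]
opening: 0.802
finger_force: 0.0
```

{"api": "step_arm", "payload": {"commands": [[-0.1,0.84,0,0,0,0.14,0.8],[-0.1,0.84,0,0,0,0.14,0.8],[-0.1,0.84,0,0,0,0.14,0.8],[-0.1,0.84,0,0,0,0.14,0.8],[-0.1,0.84,0,0,0,0.14,0.8],[-0.1,0.84,0,0,0,0.14,0.8],[0,0.84,0,0,0,0.14,0.8],[0,0,0,0,0,0,0.8]]}}

```text
time_s: 28.5
ee_pos: [432.7, 360.0, 401.4]
orientation: [0.0, 0.599, 0.801, 0.001]
wrist_force: [0.3, 0.0, 0.7]
opening: 0.803
finger_force: 0.0
```

```bash
python3 - <<'E'
from h import *
o=ctrl.get_obs();t=Ro.from_quat(np.roll(o['orientation'],-1)).as_matrix()[:,1];print(o['ee_pos'],np.degrees(np.arctan2(t[1],t[0])),o['opening'],o['wrist_force'])
c=capture('wrist')
for r in finder.masks_of('new_yellow',c)[:2]:
    print(r['p'],r['rect']); x=lab(c,Y,r['rect'],0,140,120)
    if x: print('ny',x[1],x[2],fit(c,x[0],46))
E
```

```text
[432.68683212 360.03858322 401.37117769] 16.451568668811756 0.8029198920831025 [0.27267826 0.00926183 0.74444061]
0.93 [287.6, 197.3, 341.6, 227.8]
ny [314.43333333 214.98181818] 660 (array([433.79858046, 362.4417202 ]), np.float64(-163.56159400667335), array([14.67438706, 41.98942385]))
```

{"api": "step_arm", "payload": {"commands": [[0.03,0.09,-0.4,0,0,0,0.8],[0,0,-0.8,0,0,0,0.8],[0,0,-0.9,0,0,0,0.8],[0,0,-0.9,0,0,0,0.8],[0,0,-0.8,0,0,0,0.8],[0,0,-0.4,0,0,0,0.8],[0,0,0,0,0,0,0.8],[0,0,0,0,0,0,0.8]]}}

```text
time_s: 29.6
ee_pos: [434.4, 362.2, 192.2]
orientation: [0.0, 0.6, 0.8, 0.0]
wrist_force: [-0.1, -0.2, 0.3]
opening: 0.799
finger_force: 0.0
```

{"api": "step_arm", "payload": {"commands": [[0,0,0,0,0,0,0.5],[0,0,0,0,0,0,0.5],[0,0,0,0,0,0,0.5],[0,0,0,0,0,0,0.5],[0,0,0,0,0,0,0.5],[0,0,0,0,0,0,0.5],[0,0,0,0,0,0,0.5],[0,0,0,0,0,0,0.5]]}}

```text
time_s: 30.6
ee_pos: [434.2, 362.7, 192.6]
orientation: [0.0, 0.6, 0.8, 0.001]
wrist_force: [0.4, -2.3, 6.9]
opening: 0.605
finger_force: 31.7
```

{"api": "step_arm", "payload": {"commands": [[0,0,0.3,0,0,0,0.5],[0,0,0.8,0,0,0,0.5],[0,0,0.9,0,0,0,0.5],[0,0,0.9,0,0,0,0.5],[0,0,0.9,0,0,0,0.5],[0,0,0.4,0,0,0,0.5],[0.2,-0.8,0,0,0,-0.4,0.5],[0.2,-0.8,0,0,0,-0.5,0.5]]}}

```text
time_s: 31.6
ee_pos: [453.4, 281.8, 402.8]
orientation: [0.0, 0.642, 0.767, 0.001]
wrist_force: [0.5, -0.3, -0.6]
opening: 0.604
finger_force: 31.7
```

{"api": "step_arm", "payload": {"commands": [[0.2,-0.8,0,0,0,-0.5,0.5],[0.1,-0.9,0,0,0,-0.5,0.5],[0.1,-0.5,0,0,0,0,0.5],[0,0,0,0,0,0,0.5],[0,0,0,0,0,0,0.5],[0,0,0,0,0,0,0.5],[0,0,0,0,0,0,0.5],[0,0,0,0,0,0,0.5]]}}

```text
time_s: 32.6
ee_pos: [473.6, 173.0, 401.1]
orientation: [-0.0, 0.686, 0.727, -0.0]
wrist_force: [-0.3, -0.0, 0.0]
opening: 0.601
finger_force: 31.7
```

```bash
python3 - <<'E'
from h import *
o=ctrl.get_obs();t=Ro.from_quat(np.roll(o['orientation'],-1)).as_matrix()[:,1];print(o['ee_pos'],np.degrees(np.arctan2(t[1],t[0])),o['opening'],o['wrist_force'])
c=capture('wrist');save(0,c['pixels'],'w8')
x=lab(c,Y,[230,325,400,395],0,120,100);print('held',x[1],x[2],fit(c,x[0],o['ee_pos'][2]-147))
E
```

```text
[473.59010211 173.01007076 401.11099728] 3.299297847995939 0.6012323684626698 [-0.27675969 -0.01096599  0.00501193]
held [313.39439356 350.91840133] 3603 (array([473.65891422, 173.06182629]), np.float64(-176.70485003254825), array([15.23938377, 42.71102253]))
```

View pics/w8.png

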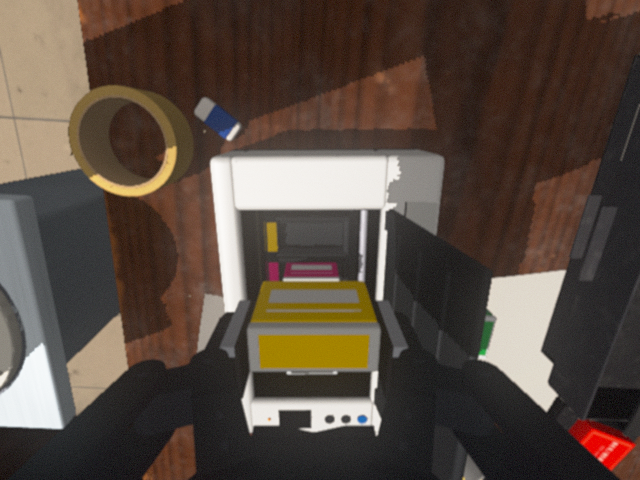

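The new yellow is held at (313,350), and the empty yellow pocket shows at (315,237).

{"api": "step_arm", "payload": {"commands": [[-0.03,-0.42,0,0,0,0,0.5],[0,0,-0.6,0,0,0,0.5],[0,0,-0.9,0,0,0,0.5],[0,0,-0.9,0,0,0,0.5],[0,0,-0.6,0,0,0,0.5],[0,0,-0.2,0,0,0,0.5],[0,0,0,0,0,0,0.5],[0,0,0,0,0,0,0.5]]}}

```text
time_s: 33.65
ee_pos: [472.8, 151.8, 242.3]
orientation: [0.0, 0.687, 0.727, 0.001]
wrist_force: [-1.0, -0.4, -0.2]
opening: 0.602
finger_force: 31.7
```

{"api": "step_arm", "payload": {"commands": [[0,0,-0.06,0,0,0,0.5],[0,0,-0.06,0,0,0,0.5],[0,0,-0.06,0,0,0,0.5],[0,0,-0.06,0,0,0,0.5],[0,0,-0.06,0,0,0,0.5],[0,0,0,0,0,0,0.5],[0,0,0,0,0,0,0.5],[0,0,0,0,0,0,0.5]]}}

```text
time_s: 34.65
ee_pos: [472.2, 151.6, 226.3]
orientation: [0.0, 0.687, 0.727, 0.0]
wrist_force: [0.3, 1.0, -1.2]
opening: 0.606
finger_force: 31.7
```

{"api": "step_arm", "payload": {"commands": [[0,0,-0.04,0,0,0,0.5],[0,0,-0.04,0,0,0,0.5],[0,0,0,0,0,0,0.5],[0,0,0,0,0,0,0.5],[0,0,0,0,0,0,0.8],[0,0,0,0,0,0,0.8],[0,0,0,0,0,0,0.8],[0,0,0,0,0,0,0.8]]}}

```text
time_s: 35.65
ee_pos: [472.1, 151.6, 222.1]
orientation: [-0.0, 0.687, 0.727, -0.0]
wrist_force: [-0.2, 0.1, 0.1]
opening: 0.797
finger_force: 0.0
```

{"api": "step_arm", "payload": {"commands": [[0,0,0.4,0,0,0,0.8],[0,0,0.8,0,0,0,0.8],[0,0,0.8,0,0,0,0.8],[0,0,0.8,0,0,0,0.8],[0,0,0.6,0,0,0,0.8],[0,0,0,0,0,0,0.8],[0,0,0,0,0,0,0.8],[0,0,0,0,0,0,0.8]]}}

```text
time_s: 36.65
ee_pos: [471.8, 151.4, 390.9]
orientation: [-0.001, 0.687, 0.727, -0.001]
wrist_force: [-0.7, -0.2, -0.4]
opening: 0.798
finger_force: 0.0
```

```bash
python3 - <<'E'
from h import *
o=ctrl.get_obs();print(o['ee_pos'])
c=capture('wrist');save(0,c['pixels'],'w9')
for n,r,q in(('ny',Y,[278,180,360,300]),('nm',M,[280,180,360,340]),('kc',C,[280,180,360,400])):
    x=lab(c,r,q,0,150,200); mu,an,s=fit(c,x[0],76); print(n,x[1].round(1),x[2],mu.round(1),round(an,1),s.round(1))
s=capture('scene')
for r in finder.masks_of('cover',s)[:1]: print(r['rect'])
for y in range(-120,121,40):
  pass
import itertools
a=np.radians(3.4);ex=np.array([np.cos(a),np.sin(a)]);ey=np.array([-np.sin(a),np.cos(a)])
row=(np.array([472.3,151.3])+np.array([477.4,67.8]))/2 - 0*ey
print('row',row)
E
```

```text
[471.79599131 151.43474762 390.88740972]
ny [314.8 228.5] 789 [472.5 151.7] -177.0 [14.1 41.7]
nm [315.  271.5] 658 [474.9 112.3] -176.7 [13.4 41.5]
kc [315. 316.] 584 [477.5  67.7] -176.8 [13.6 41.5]
[250.4, 165.7, 333.2, 241.7]
row [474.85 109.55]
```

View pics/w9.png

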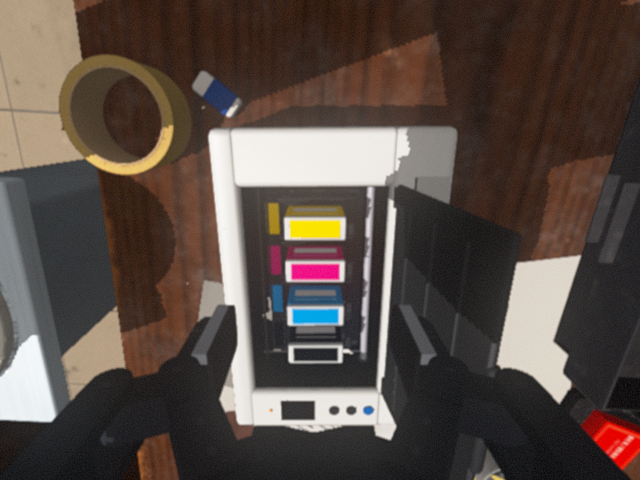

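All four cartridges are home in line: yellow at (315,228), magenta (315,271), cyan (315,316), black (315,352). Now I close the fingers and go behind the cover.

{"api": "step_arm", "payload": {"commands": [[0,0,0.8,0,0,0,0],[0,-0.5,0.2,0,0,0,0],[0.5,-0.6,0,0,0,0,0],[0.8,0,0,0,0,0,0],[0.8,0,0,0,0,0,0],[0.8,0,0,0,0,0,0],[0.1,0,0,0,0,0,0],[0,0,0,0,0,0,0]]}}

```text
time_s: 37.8
ee_pos: [621.9, 96.5, 441.3]
orientation: [-0.001, 0.687, 0.727, -0.001]
wrist_force: [-0.5, -0.1, -0.8]
opening: -0.002
finger_force: 0.0
```

```bash
python3 - <<'E'
from h import *
o=ctrl.get_obs();print(o['ee_pos'],o['opening'],o['wrist_force'])
c=capture('scene');save(0,cv2.resize(c['pixels'][80:300,180:420],(720,660))[:600],'s2')
print(proj(c,[o['ee_pos'][0],o['ee_pos'][1],o['ee_pos'][2]-173]))
E
```

```text
[621.8602351   96.53305671 441.32426372] -0.0018723374912673102 [-0.4566154  -0.09528086 -0.84475156]
[304.96094748 143.03082346]
```

View pics/s2.png

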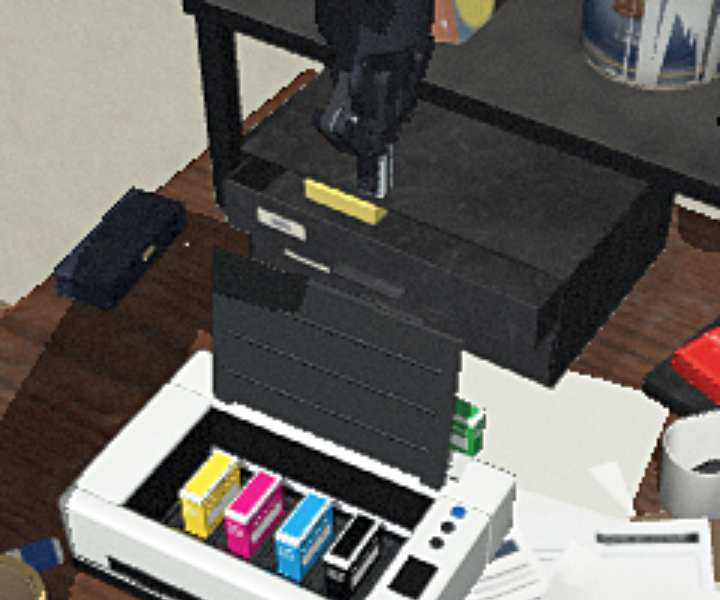

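```bash
python3 - <<'E'
from h import *
c=capture('scene')
f=lambda u,v,z:print((u,v,z),at(c,180+u/3,80+v/3,z).round(0))
f(552,385,0);f(225,215,0);f(215,250,220);f(465,345,220);f(540,305,80)
E
```

```text
(552, 385, 0) [773.   8.   0.]
(225, 215, 0) [808. 395.   0.]
(215, 250, 220) [552. 189. 220.]
(465, 345, 220) [564. -14. 220.]
(540, 305, 80) [776.  30.  80.]
```

The fingers are behind the cover, at crop (375,190). The cover edge lies at x≈558, and the box behind starts at x≈770, so there is room. Lowering, then pushing forward.

{"api": "step_arm", "payload": {"commands": [[0,0,-0.8,0,0,0,0],[0,0,-0.78,0,0,0,0],[0,0,0,0,0,0,0],[-0.3,0,0,0,0,0,0],[-0.3,0,0,0,0,0,0],[-0.2,0,0,0,0,0,0],[-0.2,0,0,0,0,0,0],[-0.2,0,0,0,0,0,0]]}}

```text
time_s: 38.9
ee_pos: [561.6, 96.6, 363.6]
orientation: [0.0, 0.687, 0.727, 0.0]
wrist_force: [0.5, 0.8, -0.0]
opening: -0.001
finger_force: 0.2
```

{"api": "step_arm", "payload": {"commands": [[-0.2,0,0,0,0,0,0],[-0.2,0,0,0,0,0,0],[-0.2,0,0,0,0,0,0],[-0.2,0,0,0,0,0,0],[-0.2,0,0,0,0,0,0],[-0.2,0,0,0,0,0,0],[-0.2,0,0,0,0,0,0],[-0.2,0,0,0,0,0,0]]}}

```text
time_s: 39.9
ee_pos: [481.5, 96.6, 363.2]
orientation: [-0.0, 0.687, 0.727, -0.0]
wrist_force: [-0.0, -0.1, -0.5]
opening: -0.001
finger_force: 0.0
```

{"api": "step_arm", "payload": {"commands": [[-0.2,0,0,0,0,0,0],[-0.2,0,0,0,0,0,0],[-0.2,0,0,0,0,0,0],[0,0,0,0,0,0,0],[0,0,0,0,0,0,0],[0,0,0,0,0,0,0],[0,0,0,0,0,0,0],[0,0,0,0,0,0,0]]}}

```text
time_s: 40.9
ee_pos: [452.3, 96.6, 363.1]
orientation: [-0.0, 0.687, 0.727, -0.0]
wrist_force: [-0.1, -0.1, -0.0]
opening: 0.0
finger_force: 0.0
```

```bash
python3 - <<'E'
from h import *
o=ctrl.get_obs();print(o['ee_pos'],o['opening'],o['wrist_force'],o['time_s'])
c=capture('scene');save(0,cv2.resize(c['pixels'][80:300,180:420],(720,660))[:600],'s3')
E
```

```text
[452.277135    96.55747742 363.11363454] 0.0002560445209716895 [-0.09895954 -0.07105491 -0.02608256] 40.9
```

View pics/s3.png

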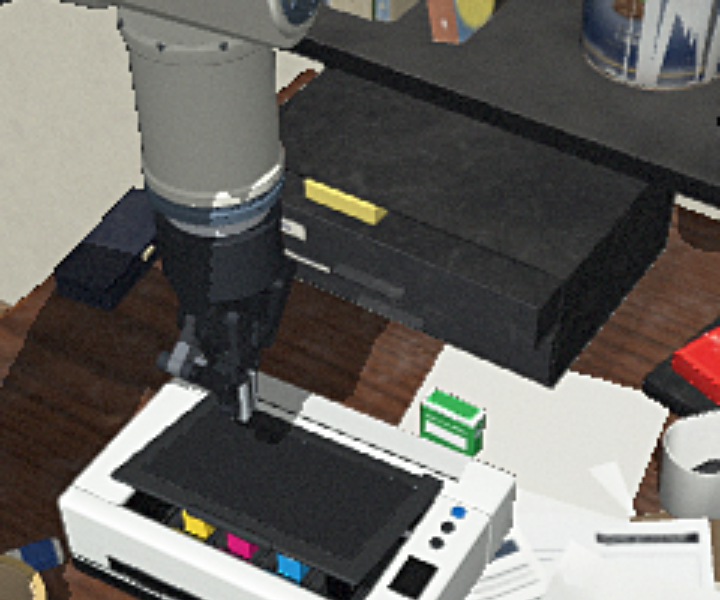

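The cover is on its way down, its front edge at crop (260,545). I move up and let it fall shut.

{"api": "step_arm", "payload": {"commands": [[0,0,0.5,0,0,0,0],[0,0,0.5,0,0,0,0],[-0.2,0.8,0.2,0,0,0,0],[-0.2,0.8,0,0,0,0,0],[-0.2,0.8,0,0,0,0,0],[-0.2,0.8,0,0,0,0,0],[-0.2,0.8,0,0,0,0,0],[0,0,0,0,0,0,0]]}}

```text
time_s: 41.95
ee_pos: [401.6, 298.6, 423.1]
orientation: [-0.0, 0.686, 0.728, 0.0]
wrist_force: [0.3, -1.7, -0.3]
opening: 0.001
finger_force: 0.0
```

{"api": "step_arm", "payload": {"commands": [[0,0,0,0,0,0,0],[0,0,0,0,0,0,0],[0,0,0,0,0,0,0],[0,0,0,0,0,0,0],[0,0,0,0,0,0,0],[0,0,0,0,0,0,0],[0,0,0,0,0,0,0],[0,0,0,0,0,0,0]]}}

```text
time_s: 42.95
ee_pos: [402.2, 296.6, 423.2]
orientation: [0.0, 0.687, 0.727, -0.0]
wrist_force: [-0.3, 0.5, -0.9]
opening: 0.0
finger_force: 0.0
```

```bash
python3 - <<'E'
from h import *
c=capture('scene')
P=cv2.resize(c['pixels'][200:380,210:490],(800,514),interpolation=cv2.INTER_CUBIC)
a=np.radians(3.4);ex=np.array([np.cos(a),np.sin(a)]);ey=np.array([-np.sin(a),np.cos(a)])
for xx,yy in((-68,-103),(-68,103)):
    p=np.array([476.2,88.7])+xx*ex+yy*ey; q=proj(c,[*p,88]); print(q); cv2.circle(P,tuple(int(i) for i in (q-[210,200])*[800/280,514/180]),4,(255,0,0),1)
save(0,P,'s4')
t=capture('top')
for l in('old_magenta','old_yellow','cover'): print(l,[(round(r['p'],2),np.round(r['rect']).tolist()) for r in finder.masks_of(l,t)[:3]])
E
```

```text
[296.80730539 284.43737539]
[215.82420478 247.24649089]
old_magenta [(0.57, [292.0, 185.0, 312.0, 196.0])]
old_yellow [(0.73, [430.0, 244.0, 443.0, 263.0])]
cover []
```

View pics/s4.png

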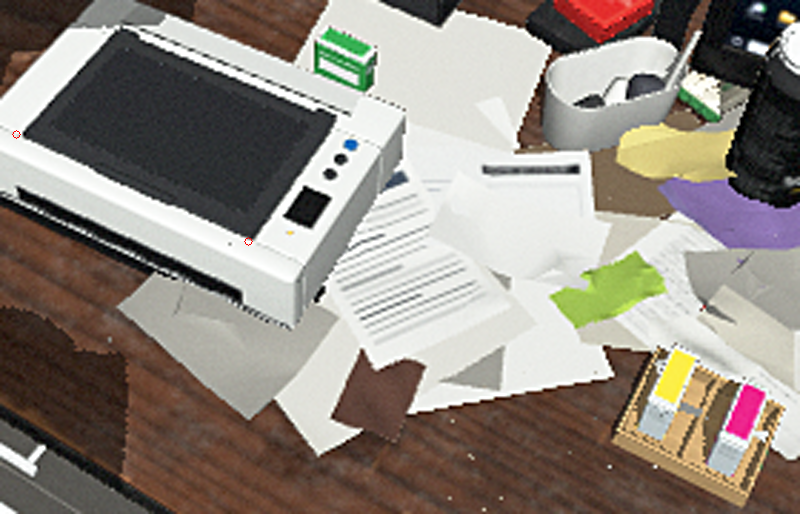

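The cover lies shut on the printer, with its front edge at crop (250,238)–(25,135) on the predicted shut corners. Both spent cartridges stand in the tray at (668,390) and (738,425). I wait a second to see that the cover has come to rest.

{"api": "step_arm", "payload": {"commands": [[0,0,0,0,0,0,0],[0,0,0,0,0,0,0],[0,0,0,0,0,0,0],[0,0,0,0,0,0,0],[0,0,0,0,0,0,0],[0,0,0,0,0,0,0],[0,0,0,0,0,0,0],[0,0,0,0,0,0,0]]}}

```text
time_s: 44.2
ee_pos: [402.2, 296.6, 423.2]
orientation: [-0.0, 0.687, 0.727, -0.0]
wrist_force: [0.2, 0.2, 0.1]
opening: 0.002
finger_force: 0.0
```

```bash
python3 - <<'E'
from h import *
a=cv2.resize(capture('scene')['pixels'][200:380,210:490],(800,514),interpolation=cv2.INTER_CUBIC)
b=cv2.imread('pics/s4.png')[:,:,::-1]
d=np.abs(a.astype(int)-b).max(2)[0:270,0:340]; v,u=np.nonzero(d>40); print(len(u), u.min() if len(u) else 0,u.max() if len(u) else 0,v.min() if len(u) else 0,v.max() if len(u) else 0, np.percentile(d,99))
E
```

```text
40 12 252 130 245 12.0
```

```bash
python3 -c "
from cell import order
print(order.finish_job())"
```

```text
the job is handed in; nothing more can be done
None
```

I handed the job in at about 44 s: the new magenta and yellow are home in their holders, the spent ones stand in separate tray cells, cyan and black were left in place and the cover is shut; the hand-in call returned no verdict.

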